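# Line up bisque beakers by height on a ware board

## Robot

A 6-joint arm with a two-finger parallel gripper is mounted at the origin on the work surface. World frame = base frame: x ahead of the robot, y to its left, z up, the work surface at z = 0. Lengths are in mm, angles in rad, forces in N, time in s.
With the tool pointing down it reaches from about 375 to 925 mm from the base axis. Payload 5.7 kg.
Tool frame: the origin (TCP) lies at the very end of the fingers, on their centre line; the grasp point (between the pads) lies 19 mm behind it; z points along the fingers, y is the line along which they close (so a half turn about z gives the same grasp; the last joint's range is limited). The gripper opens to 88 mm and grips with 3 to 60 N. Pads are 20 mm wide; open, the fingers measure 115 mm over their backs; the gripper's body (75 mm by 178 mm) begins 61 mm behind the grasp point.
Start: joints at [-1.253, 0.359, 1.51, -0, 1.272, -0.115], TCP at [251.63, -544.651, 222.623] pointing down, gripper open.
Joint ranges: [-2.97, 2.97], [-1.01, 2.36], [0.21, 2.38], [-0.96, 4.11], [0.2, 2.71], [-2.98, 2.98]. Speed limits (rad/s): [2.39, 2.39, 3.14, 3.14, 3.14, 3.14].

## Interface

Orientations are given as a unit quaternion [x, y, z, w].
In Python, from cell import ctrl gives the robot as it stands.
- The arm moves only by the tool play_rows, never from a script. Its argument "deltas" is a list of rows, each an object of numbers: "x", "y", "z": the shift along the tool's x, y, z in m; "twist": the turn about the tool's z in rad; "gripper": the gripper's target within -1 to 1 (shut at 1, half-way at 0, fully open at -1). In form: [{"x": .., "y": .., "z": .., "twist": .., "gripper": ..}, ...]. A call has 1 to 12 rows; each row is the pose to reach, as a shift and turn from the pose commanded when the call began, along the tool's axes at that moment; what a row does not reach only later rows make up. A row lasts 1/10 s, in which the tool goes at most 50 mm and 8.59 degrees, less where a joint would pass 70% of its speed; a pose out of reach is approached as far as the arm can. A call with a gripper value outside its range is refused whole. The fingers move at their own pace and stop on an object; "force" is the grip in N (left out, the last holds). Time passes only in rows, so rows that repeat a pose let the fingers close. It gives the time, the measured TCP pose, the force, the opening and the grip force at its end, in the units of the state.
- ctrl.read_state(): the state, without advancing time (a new reading comes with each control period).
- ctrl.snapshot(name): name is "side" or "top" or "wrist"; returns a dict with "image" (420x560x3 uint8, red, green, blue), "range_z" (420x560 float32, mm along the optical axis (not along the pixel's ray), 0 where there is no reading), "K" (3x3 intrinsics, pixels), "world_from_camera" (4x4, takes a point from camera to world coordinates). Camera axes: x right, y down, z forward; pixel columns grow to the right and rows downward; lengths in mm; the calibration is good to about 2 mm. A picture is of the moment at which its call begins.
- ctrl.hand_in(): hands the job in; it is judged then, once.
The state is a dict: "time": time; "joints": joint angles; "joint_vel": joint speeds; "effort": joint torques, N m; "position": TCP position; "eef_rot": TCP orientation; "force": force on the tool from outside, world axes, zero at the start; "torque": the same for the moment, N m; "grip_width": finger opening in mm; "gripper_force": force on a finger pad.
Only numpy, scipy, OpenCV 4.12 (cv2) and the standard library are available. Lean on these libraries where they do the work, as an engineer would, in place of code of your own. Each camera call takes 0.05 s, during which the arm holds its last target. There are 200 camera calls.

## Task

Line up the four bisque beakers on the ware board in order of height: the tallest on the disc next to the firebrick, then each next shorter one on the following disc, so that the shortest ends up on the disc farthest from the brick. Stand each beaker upright, mouth up, in the middle of its own plaster disc, and never let one tip over: bisque chips easily.

Things in the scene. Friction and masses are not known exactly. Their poses are not given: they have to be found in the camera images.
- beaker_tall_mid (a point): the tallest of the four loose, open, straight-sided bisque-clay beakers (unglazed pinkish clay): 100 mm high, 64 mm outside diameter from 10 mm above its foot up to the rim, foot 54 mm across, wall 4 mm, about 190 g. Standing upright on the bench at the start. The point is on its axis, half-way up; z points to its mouth.
- beaker_large_mid (a point): the second tallest of the four loose, open, straight-sided bisque-clay beakers (unglazed pinkish clay): 82 mm high, 58 mm outside diameter from 10 mm above its foot up to the rim, foot 49 mm across, wall 4 mm, about 150 g. Standing upright on the bench at the start. The point is on its axis, half-way up; z points to its mouth.
- beaker_medium_mid (a point): the third tallest of the four loose, open, straight-sided bisque-clay beakers (unglazed pinkish clay): 64 mm high, 52 mm outside diameter from 10 mm above its foot up to the rim, foot 44 mm across, wall 4 mm, about 100 g. Standing upright on the bench at the start. The point is on its axis, half-way up; z points to its mouth.
- beaker_short_mid (a point): the shortest of the four loose, open, straight-sided bisque-clay beakers (unglazed pinkish clay): 46 mm high, 46 mm outside diameter from 10 mm above its foot up to the rim, foot 39 mm across, wall 4 mm, about 70 g. Standing upright on the bench at the start. The point is on its axis, half-way up; z points to its mouth.
- disc1: one of four identical off-white plaster setter discs in a straight row on the ware board, fixed: 76 mm diameter, 6 mm thick, 88 mm apart centre to centre. Origin at the centre of its underside, so its top is 6 mm above the origin and 22 mm above the bench (the wooden ware board under it is 16 mm thick, 115 mm wide, 500 mm long). x lies across the board (away from the robot), y along the row, z up. The numbers in the names say nothing about the order in the row.
- disc2: one of four identical off-white plaster setter discs in a straight row on the ware board, fixed: 76 mm diameter, 6 mm thick, 88 mm apart centre to centre. Origin at the centre of its underside, so its top is 6 mm above the origin and 22 mm above the bench (the wooden ware board under it is 16 mm thick, 115 mm wide, 500 mm long). x lies across the board (away from the robot), y along the row, z up. The numbers in the names say nothing about the order in the row.
- disc3: one of four identical off-white plaster setter discs in a straight row on the ware board, fixed: 76 mm diameter, 6 mm thick, 88 mm apart centre to centre. Origin at the centre of its underside, so its top is 6 mm above the origin and 22 mm above the bench (the wooden ware board under it is 16 mm thick, 115 mm wide, 500 mm long). x lies across the board (away from the robot), y along the row, z up. The numbers in the names say nothing about the order in the row.
- disc4: one of four identical off-white plaster setter discs in a straight row on the ware board, fixed: 76 mm diameter, 6 mm thick, 88 mm apart centre to centre. Origin at the centre of its underside, so its top is 6 mm above the origin and 22 mm above the bench (the wooden ware board under it is 16 mm thick, 115 mm wide, 500 mm long). x lies across the board (away from the robot), y along the row, z up. The numbers in the names say nothing about the order in the row.
- brick: the cream firebrick (100 x 64 x 64 mm, the 64 mm along the row), fixed on one end of the ware board, in line with the discs; it may be at either end. The nearest disc's centre is 73 mm from the brick's centre, the others 161, 249 and 337 mm. Origin at the centre of its underside; x across the board, y along the row. The other end of the board holds only a flat glazed test tile, 8 mm thick.

How it is judged:
By the outcome, as a careful person would: the job done as asked, in the order asked, and still so for the second after the job is handed in, with the robot touching nothing.
It also fails if it takes over 122 s, if anything falls off the work surface, if the arm or the gripper's body presses on something with over 40 N, if the wrist force passes 120 N, or if a joint passes its speed limit or range.

## Working session

There is one attempt and no reset: what is moved stays moved. The work goes in short steps, Python scripts to look and compute and a tool call to move; the robot and the scene stay as the last step left them, time stands still between calls to the robot, and variables do not carry over. Pictures are saved under pics/ and viewed, at most 14 in all, crops included, and the job is handed in when it is done.

Besides the shell and the picture viewer there is one more tool, called after "Call:" as name(argument=value, ...), one argument or row to a line, values as JSON. play_rows: Moves the arm, as the interface text tells. Its arguments: {"type":"object","properties":{"deltas":{"type":"array","items":{"type":"object","properties":{"x":{"type":"number"},"y":{"type":"number"},"z":{"type":"number"},"twist":{"type":"number"},"gripper":{"type":"number"}}}},"force":{"type":"number"}},"required":["deltas"]}

```bash
ls; mkdir -p pics; python3 - <<'E'
from cell import ctrl
import cv2,numpy as np
s=ctrl.read_state();print(s)
for n in("top","side"):
    d=ctrl.snapshot(n);np.savez(f"pics/{n}0.npz",**d);cv2.imwrite(f"pics/{n}0.png",d["image"][:,:,::-1]);print(n,d["K"],d["world_from_camera"])
E
```

```text
pics
{'time': 0.0, 'joints': array([-1.25309015e+00,  3.59456920e-01,  1.51146208e+00,  1.56761599e-05,
        1.27250969e+00, -1.15118451e-01]), 'joint_vel': array([ 5.11832872e-04,  4.13189237e-04, -2.23414153e-04,  9.87721850e-05,
        8.06657261e-04,  1.34015529e-03]), 'effort': array([-1.17207110e-03, -5.15385818e+01, -2.70730019e+01,  6.74051489e-02,
        3.52425571e-02, -1.39008052e-04]), 'position': array([ 251.42572094, -543.99362887,  221.82695813]), 'eef_rot': array([ 9.76674191e-01,  2.14724666e-01, -8.53792350e-05, -9.14070109e-04]), 'force': array([-0.25105738, -0.05580651, -0.59436044]), 'torque': array([-0.00480555, -0.02026413, -0.00033265]), 'gripper_force': 0.0, 'grip_width': 87.73124956882921}
top [[502.02263097   0.         285.32688475]
 [  0.         502.02263097 209.84164274]
 [  0.           0.           1.        ]] [[-1.99315289e-02 -9.89421006e-01  1.43696928e-01  3.74001330e+02]
 [-9.99697600e-01  1.76520749e-02 -1.71205327e-02  4.54382487e+00]
 [ 1.44028657e-02 -1.43994712e-01 -9.89473638e-01  1.06733540e+03]
 [ 0.00000000e+00  0.00000000e+00  0.00000000e+00  1.00000000e+00]]
side [[407.4873732    0.         279.1846009 ]
 [  0.         407.4873732  207.78808788]
 [  0.           0.           1.        ]] [[ 9.78271528e-01 -1.43368986e-01  1.49766992e-01  3.75853526e+02]
 [-2.06694477e-01 -6.17997677e-01  7.58522422e-01 -6.43427195e+02]
 [-1.61929372e-02 -7.72996898e-01 -6.34203109e-01  6.08127879e+02]
 [ 0.00000000e+00  0.00000000e+00  0.00000000e+00  1.00000000e+00]]
```

View pics/top0.png

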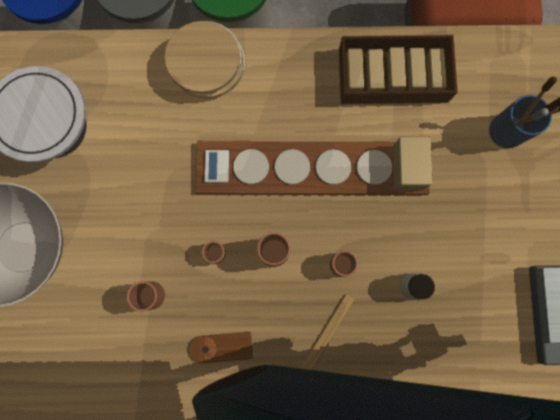

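View pics/side0.png

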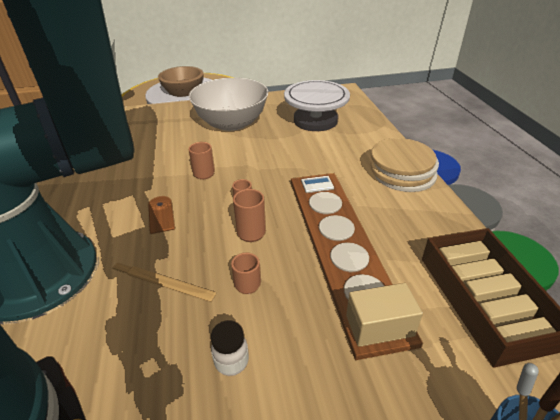

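The top view shows the brick at the right end of the board (413,162), i.e. the −y end, with discs at (375,167), (333,167), (292,167) and (251,167). The beakers are near (273,249), (145,296), (343,263) and (213,252). The block at (205,348) and the jar at (420,287) are not part of the job.

```bash
cat > h.py <<'E'
import numpy as np,cv2
from scipy.optimize import least_squares
def cloud(d):
    K=d["K"];z=d["range_z"].astype(float);v,u=np.indices(z.shape)
    p=np.stack([(u-K[0,2])/K[0,0]*z,(v-K[1,2])/K[1,1]*z,z],-1)
    T=d["world_from_camera"];w=p@T[:3,:3].T+T[:3,3];w[z<=0]=np.nan
    return w
def proj(d,P):
    T=d["world_from_camera"];c=(np.atleast_2d(P)-T[:3,3])@T[:3,:3];q=c@d["K"].T
    return q[:,:2]/q[:,2:]
def onplane(d,uv,h):
    T=d["world_from_camera"];uv=np.atleast_2d(uv).astype(float)
    r=np.c_[uv,np.ones(len(uv))]@np.linalg.inv(d["K"]).T@T[:3,:3].T
    return T[:3,3]+r*((h-T[2,3])/r[:,2])[:,None]
def circ(P,r=None):
    c0=np.r_[np.median(P[:,:2],0),r or 30]
    f=lambda c:np.hypot(P[:,0]-c[0],P[:,1]-c[1])-(r or c[2])
    s=least_squares(f,c0,loss="soft_l1",f_scale=1.0)
    return s.x
E
python3 - <<'E'
from h import *
d=np.load("pics/top0.npz");w=cloud(d);im=d["image"]
# bench level
print("bench z",[np.round(w[r,c],1) for r,c in((220,300),(100,280),(300,250),(230,120))])
hsv=cv2.cvtColor(im,cv2.COLOR_RGB2HSV)
for n,(c,r),h,R in(("tall",(273,249),100,32),("large",(145,296),82,29),("med",(343,263),64,26),("short",(213,252),46,23)):
    s=np.s_[r-28:r+29,c-28:c+29];W=w[s].reshape(-1,3)
    top=W[np.abs(W[:,2]-np.nanpercentile(W[:,2],99))<5]
    print(n,"ztop",np.nanpercentile(W[:,2],[95,99]),len(top),"hi fit",circ(top,R-2).round(1),circ(top).round(1))
for n,(c,r) in(("d1",(375,167)),("d2",(333,167)),("d3",(292,167)),("d4",(251,167))):
    s=np.s_[r-24:r+25,c-20:c+21]
    m=((hsv[s][...,1]<60)&(hsv[s][...,2]>70)).astype(np.uint8)
    k,l,st,ce=cv2.connectedComponentsWithStats(m);i=1+np.argmax(st[1:,4])
    uv=ce[i]+[c-20,r-24];mm=l==i
    cnt=max(cv2.findContours(mm.astype(np.uint8),0,1)[0],key=cv2.contourArea)[:,0]+[c-20,r-24]
    P=onplane(d,cnt,22);print(n,st[i],onplane(d,uv,22).round(1),"circ",circ(P).round(1),"z",np.nanmedian(w[s][...,2][mm]).round(1))
s=np.s_[130:200,385:440];W=w[s].reshape(-1,3);t=W[W[:,2]>60];print("brick",np.nanmedian(t,0),np.nanpercentile(t,[2,98],axis=0))
E
```

```text
bench z [array([506.1, -44.8,   3. ]), array([ 7.754e+02, -7.000e+00,  1.000e-01]), array([ 3.398e+02,  6.380e+01, -3.000e-01]), array([ 4.920e+02,  3.385e+02, -4.000e-01])]
tall ztop [ 98.21012907 101.35531161] 198 hi fit [440.7  12.2  30. ] [440.7  12.2  29.7]
large ztop [79.76032851 83.18376739] 202 hi fit [355.1 267.5  27. ] [355.1 267.5  26.8]
med ztop [59.1182184  65.44282623] 149 hi fit [ 411.3 -128.8   24. ] [ 411.3 -128.8   23.9]
short ztop [31.08401369 47.25200701] 129 hi fit [439.9 135.6  21. ] [439.9 135.6  20.8]
d1 [  2   7  35  34 906] [[ 615.5 -204.3   22. ]] circ [ 615.7 -204.3   35.8] z 22.0
d2 [  3   7  35  34 928] [[ 617.3 -117.1   22. ]] circ [ 617.5 -117.1   36.2] z 22.0
d3 [  3   7  35  34 930] [[619.1 -29.3  22. ]] circ [619.2 -29.4  36.2] z 21.9
d4 [  3   6  35  35 938] [[621.   58.5  22. ]] circ [621.1  58.4  36.2] z 21.8
brick [ 612.13032945 -275.69510143   79.69889374] [[ 565.40008342 -308.44475551   64.91585626]
 [ 661.66714016 -246.3772725    83.71890939]]
```

Call:
play_rows(
  deltas=[
    {"x": 0.203, "y": -0.213, "twist": -0.57, "gripper": -1},
    {"x": 0.406, "y": -0.426, "twist": -1.138, "gripper": -1},
    {"x": 0.406, "y": -0.426, "twist": -1.138},
    {"x": 0.406, "y": -0.426, "twist": -1.138},
    {"x": 0.406, "y": -0.426, "twist": -1.138},
    {"x": 0.406, "y": -0.426, "twist": -1.138},
    {"x": 0.406, "y": -0.426, "twist": -1.138},
    {"x": 0.406, "y": -0.426, "twist": -1.138},
    {"x": 0.406, "y": -0.426, "twist": -1.138},
    {"x": 0.406, "y": -0.426, "twist": -1.138},
    {"x": 0.406, "y": -0.426, "twist": -1.138},
    {"x": 0.406, "y": -0.426, "twist": -1.138},
  ],
)

```text
invalid input
```

Call:
play_rows(
  deltas=[
    {"x": 0.203, "y": -0.213, "z": 0, "twist": -0.57, "gripper": -1},
    {"x": 0.406, "y": -0.426, "z": 0, "twist": -1.138, "gripper": -1},
    {"x": 0.406, "y": -0.426, "z": 0, "twist": -1.138, "gripper": -1},
    {"x": 0.406, "y": -0.426, "z": 0, "twist": -1.138, "gripper": -1},
    {"x": 0.406, "y": -0.426, "z": 0, "twist": -1.138, "gripper": -1},
    {"x": 0.406, "y": -0.426, "z": 0, "twist": -1.138, "gripper": -1},
    {"x": 0.406, "y": -0.426, "z": 0, "twist": -1.138, "gripper": -1},
    {"x": 0.406, "y": -0.426, "z": 0, "twist": -1.138, "gripper": -1},
    {"x": 0.406, "y": -0.426, "z": 0, "twist": -1.138, "gripper": -1},
    {"x": 0.406, "y": -0.426, "z": 0, "twist": -1.138, "gripper": -1},
    {"x": 0.406, "y": -0.426, "z": 0, "twist": -1.138, "gripper": -1},
    {"x": 0.406, "y": -0.426, "z": 0, "twist": -1.138, "gripper": -1},
  ],
  force=12,
)

```text
time: 1.3
position: [441.7, 15.1, 222.6]
eef_rot: [0.707, 0.708, 0.0, -0.0]
force: [0.3, 0.2, -0.3]
grip_width: 88.1
gripper_force: 0.0
```

```bash
python3 - <<'E'
from cell import ctrl
from h import *
for n in("wrist","top"):
    d=ctrl.snapshot(n);np.savez(f"pics/{n}1.npz",**d);cv2.imwrite(f"pics/{n}1.png",d["image"][:,:,::-1])
    if n=="wrist":
        print(d["world_from_camera"].round(3),d["K"][0]);w=cloud(d);W=w.reshape(-1,3)
        print(np.nanpercentile(W,[1,99],axis=0).round())
        top=W[(np.abs(W[:,2]-100)<5)&(np.hypot(W[:,0]-441,W[:,1]-12)<45)];print(len(top))
        if len(top)>20:print(circ(top).round(1),circ(top,30).round(1))
print({k:v.round(4) for k,v in ctrl.read_state().items() if k in("position","eef_rot","joints")})
E
```

```text
[[ 1.00000e+00  2.00000e-03  0.00000e+00  4.40132e+02]
 [ 2.00000e-03 -9.56000e-01 -2.93000e-01  9.71940e+01]
 [-0.00000e+00  2.93000e-01 -9.56000e-01  3.86008e+02]
 [ 0.00000e+00  0.00000e+00  0.00000e+00  1.00000e+00]] [332.95428132   0.         277.68188801]
[[ 119. -311.   -0.]
 [ 765.  200.  330.]]
1090
[438.9  14.9  29.5] [438.9  14.9  30. ]
{'joints': array([-1.2100e-01,  1.2910e-01,  1.8317e+00,  1.8000e-03,  1.1806e+00,
       -1.2690e-01]), 'position': array([442.3366,  16.2653, 222.5699]), 'eef_rot': array([ 7.053e-01,  7.089e-01,  7.000e-04, -4.000e-04])}
```

View pics/wrist1.png

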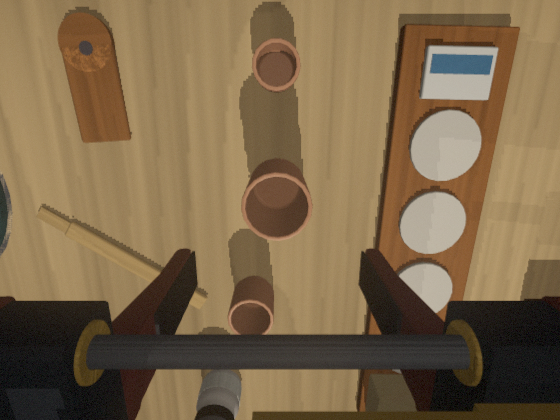

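The wrist view shows the tall beaker's mouth at (277,205), centred between the fingers (seen at left and right), which close along world x.

Call:
play_rows(
  deltas=[
    {"x": -0.002, "y": -0.002, "z": 0, "twist": 0, "gripper": -1},
    {"x": -0.002, "y": -0.002, "z": 0.03, "twist": 0, "gripper": -1},
    {"x": -0.002, "y": -0.002, "z": 0.06, "twist": 0, "gripper": -1},
    {"x": -0.002, "y": -0.002, "z": 0.09, "twist": 0, "gripper": -1},
    {"x": -0.002, "y": -0.002, "z": 0.12, "twist": 0, "gripper": -1},
    {"x": -0.002, "y": -0.002, "z": 0.145, "twist": 0, "gripper": -1},
    {"x": -0.002, "y": -0.002, "z": 0.165, "twist": 0, "gripper": -1},
    {"x": -0.002, "y": -0.002, "z": 0.176, "twist": 0, "gripper": -1},
    {"x": -0.002, "y": -0.002, "z": 0.176, "twist": 0, "gripper": -1},
    {"x": -0.002, "y": -0.002, "z": 0.176, "twist": 0, "gripper": -1},
  ],
  force=12,
)

```text
time: 2.4
position: [439.1, 9.1, 46.8]
eef_rot: [0.708, 0.706, -0.0, -0.0]
force: [0.5, 0.7, 0.4]
grip_width: 87.7
gripper_force: 0.0
```

Call:
play_rows(
  deltas=[
    {"x": 0, "y": 0, "z": 0, "twist": 0, "gripper": 0},
    {"x": 0, "y": 0, "z": 0, "twist": 0, "gripper": 0.1},
    {"x": 0, "y": 0, "z": 0, "twist": 0, "gripper": 0.2},
    {"x": 0, "y": 0, "z": 0, "twist": 0, "gripper": 0.4},
    {"x": 0, "y": 0, "z": 0, "twist": 0, "gripper": 1},
    {"x": 0, "y": 0, "z": 0, "twist": 0, "gripper": 1},
    {"x": 0, "y": 0, "z": 0, "twist": 0, "gripper": 1},
    {"x": 0, "y": 0, "z": 0, "twist": 0, "gripper": 1},
    {"x": 0, "y": 0, "z": 0, "twist": 0, "gripper": 1},
    {"x": 0, "y": 0, "z": 0, "twist": 0, "gripper": 1},
  ],
  force=12,
)

```text
time: 3.4
position: [440.2, 10.3, 47.2]
eef_rot: [0.707, 0.707, 0.0, 0.001]
force: [0.4, -0.6, 6.6]
grip_width: 65.2
gripper_force: 12.0
```

Call:
play_rows(
  deltas=[
    {"x": 0, "y": 0, "z": -0.005, "twist": 0, "gripper": 1},
    {"x": 0, "y": 0, "z": -0.015, "twist": 0, "gripper": 1},
    {"x": 0, "y": 0, "z": -0.03, "twist": 0, "gripper": 1},
    {"x": 0, "y": 0, "z": -0.05, "twist": 0, "gripper": 1},
    {"x": 0, "y": 0, "z": -0.07, "twist": 0, "gripper": 1},
    {"x": 0, "y": 0, "z": -0.09, "twist": 0, "gripper": 1},
    {"x": 0, "y": 0, "z": -0.1, "twist": 0, "gripper": 1},
    {"x": 0, "y": 0, "z": -0.1, "twist": 0, "gripper": 1},
    {"x": 0, "y": 0, "z": -0.1, "twist": 0, "gripper": 1},
  ],
)

```text
time: 4.3
position: [439.1, 10.4, 146.4]
eef_rot: [0.707, 0.707, -0.0, -0.0]
force: [-0.0, -0.5, -2.0]
grip_width: 65.1
gripper_force: 12.0
```

```bash
cat >> h.py <<'E'
def snap(ctrl,n,tag):
    d=ctrl.snapshot(n);np.savez(f"pics/{n}{tag}.npz",**d);cv2.imwrite(f"pics/{n}{tag}.png",d["image"][:,:,::-1]);return d
def held(d,pos,R):
    "rim circle of the held beaker near the tool axis: highest points close to TCP"
    W=cloud(d).reshape(-1,3);W=W[np.hypot(W[:,0]-pos[0],W[:,1]-pos[1])<R+14]
    hist,e=np.histogram(W[:,2],np.arange(5,pos[2]+90,2));return W,hist,e
def discs(d,brickside=None):
    im=d["image"];hsv=cv2.cvtColor(im,cv2.COLOR_RGB2HSV);w=cloud(d)
    m=((np.abs(w[...,2]-22)<5)&(hsv[...,1]<70)&(hsv[...,2]>70)).astype(np.uint8)
    for c in cv2.findContours(m,0,cv2.CHAIN_APPROX_NONE)[0]:
        if cv2.contourArea(c)<300: continue
        P=onplane(d,c[:,0],22);f=circ(P)
        print("disc",f.round(1),"area",cv2.contourArea(c),c[:,0].mean(0).round())
E
python3 - <<'E'
from cell import ctrl
from h import *
d=snap(ctrl,"wrist",2);s=ctrl.read_state();p=s["position"];print(p,s["grip_width"],s["gripper_force"],s["eef_rot"])
discs(d)
W=cloud(d).reshape(-1,3)
top=p[2]-46.8+100
Q=W[(abs(W[:,2]-top)<8)&(np.hypot(W[:,0]-p[0],W[:,1]-p[1])<40)];print(len(Q),top,np.nanpercentile(Q[:,2],[5,50,95]),circ(Q).round(1),circ(Q,30).round(1))
E
```

```text
[438.81339107  10.4704126  146.02251065] 64.98862604378196 11.995028746314347 [ 7.07099740e-01  7.07113499e-01 -3.72104244e-04 -5.64494066e-04]
disc [618.1 -27.3  37.9] area 4819.5 [472. 243.]
disc [620.1  60.4  37.8] area 6229.0 [492. 147.]
disc [622. 133.  36.] area 6200.5 [511.  55.]
6992 199.22251064920908 [192.85743033 199.90719537 204.23750141] [437.8  15.6  30.1] [437.8  15.6  30. ]
```

View pics/wrist2.png

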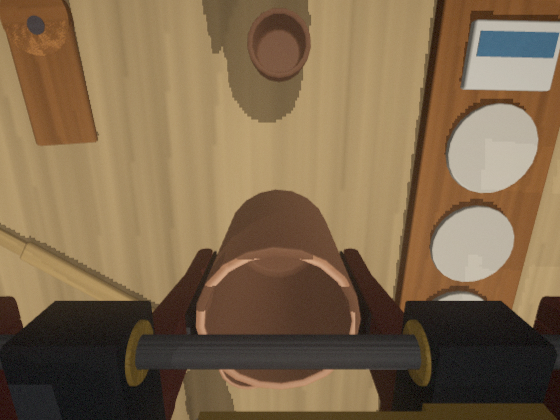

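The tall beaker is held upright, with its mouth at about (278,318) and the rim level. Discs d4 and d3 are visible at (492,147) and (472,243).

Call:
play_rows(
  deltas=[
    {"x": -0.01, "y": 0.008, "z": 0, "twist": 0, "gripper": 1},
    {"x": -0.03, "y": 0.024, "z": 0, "twist": 0, "gripper": 1},
    {"x": -0.055, "y": 0.0446, "z": 0, "twist": 0, "gripper": 1},
    {"x": -0.08, "y": 0.065, "z": 0, "twist": 0, "gripper": 1},
    {"x": -0.105, "y": 0.085, "z": 0, "twist": 0, "gripper": 1},
    {"x": -0.13, "y": 0.1055, "z": 0, "twist": 0, "gripper": 1},
    {"x": -0.155, "y": 0.126, "z": 0, "twist": 0, "gripper": 1},
    {"x": -0.18, "y": 0.146, "z": 0, "twist": 0, "gripper": 1},
    {"x": -0.2, "y": 0.162, "z": 0, "twist": 0, "gripper": 1},
    {"x": -0.213, "y": 0.173, "z": 0, "twist": 0, "gripper": 1},
    {"x": -0.2175, "y": 0.1765, "z": 0, "twist": 0, "gripper": 1},
    {"x": -0.2175, "y": 0.1765, "z": 0, "twist": 0, "gripper": 1},
  ],
)

```text
time: 5.55
position: [615.9, -208.0, 145.4]
eef_rot: [0.707, 0.707, -0.0, -0.001]
force: [0.1, 0.3, -1.8]
grip_width: 65.2
gripper_force: 12.0
```

Call:
play_rows(
  deltas=[
    {"x": 0, "y": 0, "z": 0, "twist": 0, "gripper": 1},
    {"x": 0, "y": 0, "z": 0, "twist": 0, "gripper": 1},
    {"x": 0, "y": 0, "z": 0.01, "twist": 0, "gripper": 1},
    {"x": 0, "y": 0, "z": 0.03, "twist": 0, "gripper": 1},
    {"x": 0, "y": 0, "z": 0.045, "twist": 0, "gripper": 1},
    {"x": 0, "y": 0, "z": 0.055, "twist": 0, "gripper": 1},
    {"x": 0, "y": 0, "z": 0.06, "twist": 0, "gripper": 1},
    {"x": 0, "y": 0, "z": 0.06, "twist": 0, "gripper": 1},
    {"x": 0, "y": 0, "z": 0.06, "twist": 0, "gripper": 1},
  ],
)

```text
time: 6.45
position: [616.4, -207.3, 87.0]
eef_rot: [0.707, 0.707, 0.0, 0.0]
force: [-0.2, 0.7, -1.0]
grip_width: 64.9
gripper_force: 12.0
```

```bash
python3 - <<'E'
from cell import ctrl
from h import *
d=snap(ctrl,"wrist",3);s=ctrl.read_state();p=s["position"];print(p,s["grip_width"],s["force"],s["eef_rot"])
discs(d)
W=cloud(d).reshape(-1,3)
top=p[2]-46.5+100
Q=W[(abs(W[:,2]-top)<8)&(np.hypot(W[:,0]-p[0],W[:,1]-p[1])<40)];print(len(Q),top,circ(Q).round(1),circ(Q,30).round(1))
E
```

```text
[ 616.59860925 -207.37296847   87.27534424] 65.23043659170882 [-0.25154156 -0.03960244 -1.23311629] [7.07104652e-01 7.07108675e-01 2.43041385e-04 5.22417792e-04]
disc [ 615.1 -203.6   36.3] area 1775.0 [278. 197.]
disc [ 616.9 -115.7   37.4] area 11139.5 [281.  91.]
6831 140.7753442398914 [ 615.1 -202.1   30.1] [ 615.1 -202.1   30. ]
```

View pics/wrist3.png

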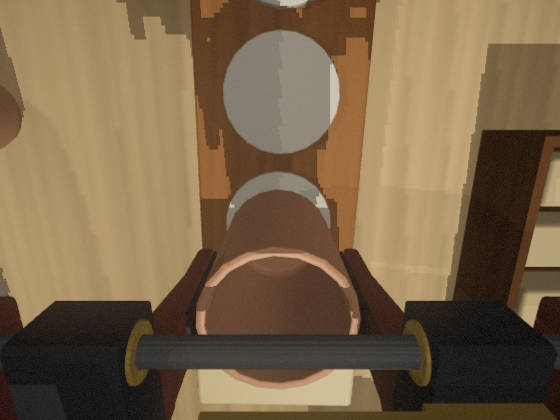

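The beaker hangs over the disc beside the brick: its foot overlaps the disc at (278,197) and the brick is at (280,390). It needs about −1.6 mm in y.

Call:
play_rows(
  deltas=[
    {"x": -0.0015, "y": 0, "z": 0.005, "twist": 0, "gripper": 1},
    {"x": -0.0015, "y": 0, "z": 0.01, "twist": 0, "gripper": 1},
    {"x": -0.0015, "y": 0, "z": 0.014, "twist": 0, "gripper": 1},
    {"x": -0.0015, "y": 0, "z": 0.016, "twist": 0, "gripper": 1},
    {"x": -0.0015, "y": 0, "z": 0.017, "twist": 0, "gripper": 1},
    {"x": -0.0015, "y": 0, "z": 0.0175, "twist": 0, "gripper": 1},
    {"x": -0.0015, "y": 0, "z": 0.0175, "twist": 0, "gripper": 1},
    {"x": -0.0015, "y": 0, "z": 0.0175, "twist": 0, "gripper": 1},
  ],
)

```text
time: 7.3
position: [616.0, -208.6, 69.3]
eef_rot: [0.707, 0.707, 0.0, -0.0]
force: [-0.9, -0.2, -0.5]
grip_width: 65.2
gripper_force: 12.0
```

Call:
play_rows(
  deltas=[
    {"x": 0, "y": 0, "z": 0.0005, "twist": 0, "gripper": 1},
    {"x": 0, "y": 0, "z": 0.0008, "twist": 0, "gripper": 1},
    {"x": 0, "y": 0, "z": 0.0008, "twist": 0, "gripper": -0.5},
    {"x": 0, "y": 0, "z": 0.0008, "twist": 0, "gripper": -0.55},
    {"x": 0, "y": 0, "z": 0.0008, "twist": 0, "gripper": -0.65},
    {"x": 0, "y": 0, "z": 0.0008, "twist": 0, "gripper": -0.8},
    {"x": 0, "y": 0, "z": 0.0008, "twist": 0, "gripper": -1},
    {"x": 0, "y": 0, "z": 0.0008, "twist": 0, "gripper": -1},
    {"x": 0, "y": 0, "z": 0.0008, "twist": 0, "gripper": -1},
    {"x": 0, "y": 0, "z": 0.0008, "twist": 0, "gripper": -1},
  ],
)

```text
time: 8.3
position: [616.0, -208.7, 68.3]
eef_rot: [0.707, 0.707, 0.0, -0.0]
force: [-0.3, -0.3, 0.1]
grip_width: 87.8
gripper_force: 0.0
```

Call:
play_rows(
  deltas=[
    {"x": 0, "y": 0, "z": -0.01, "twist": 0, "gripper": -1},
    {"x": 0, "y": 0, "z": -0.03, "twist": 0, "gripper": -1},
    {"x": 0, "y": 0, "z": -0.06, "twist": 0, "gripper": -1},
    {"x": 0, "y": 0, "z": -0.1, "twist": 0, "gripper": -1},
    {"x": 0, "y": 0, "z": -0.14, "twist": 0, "gripper": -1},
    {"x": 0, "y": 0, "z": -0.15, "twist": 0, "gripper": -1},
    {"x": 0, "y": 0, "z": -0.15, "twist": 0, "gripper": -1},
  ],
)

```text
time: 9.0
position: [617.4, -209.2, 221.2]
eef_rot: [0.707, 0.707, 0.001, 0.002]
force: [0.7, 1.1, -0.2]
grip_width: 87.9
gripper_force: 0.0
```

```bash
cat >> h.py <<'E'
def rim(d,c,h,R):
    W=cloud(d).reshape(-1,3)
    Q=W[(abs(W[:,2]-h)<5)&(np.hypot(W[:,0]-c[0],W[:,1]-c[1])<R+12)]
    return len(Q),circ(Q).round(1),circ(Q,R-2).round(1)[:2]
E
python3 - <<'E'
from cell import ctrl
from h import *
d=snap(ctrl,"wrist",4);s=ctrl.read_state();print(s["position"],s["grip_width"])
discs(d);print(rim(d,(615,-204),122,32))
E
```

```text
[ 616.11314177 -208.69780958  218.95931028] 87.91689607120348
disc [ 615.1 -203.7   35.9] area 554.5 [276. 163.]
disc [ 616.9 -115.7   37.1] area 4324.0 [278.  96.]
disc [618.7 -40.2  28.5] area 2681.5 [280.  16.]
(1285, array([ 614.5, -203.9,   29.5]), array([ 614.5, -203.9]))
```

Call:
play_rows(
  deltas=[
    {"x": 0.02, "y": -0.011, "z": 0, "twist": 0, "gripper": -1},
    {"x": 0.06, "y": -0.033, "z": 0, "twist": 0, "gripper": -1},
    {"x": 0.104, "y": -0.057, "z": 0, "twist": 0, "gripper": -1},
    {"x": 0.148, "y": -0.081, "z": 0, "twist": 0, "gripper": -1},
    {"x": 0.192, "y": -0.105, "z": 0, "twist": 0, "gripper": -1},
    {"x": 0.236, "y": -0.129, "z": 0, "twist": 0, "gripper": -1},
    {"x": 0.28, "y": -0.1535, "z": 0, "twist": 0, "gripper": -1},
    {"x": 0.324, "y": -0.178, "z": 0, "twist": 0, "gripper": -1},
    {"x": 0.368, "y": -0.202, "z": 0, "twist": 0, "gripper": -1},
    {"x": 0.412, "y": -0.226, "z": 0, "twist": 0, "gripper": -1},
    {"x": 0.456, "y": -0.25, "z": 0, "twist": 0, "gripper": -1},
    {"x": 0.476, "y": -0.261, "z": 0, "twist": 0, "gripper": -1},
  ],
)

```text
time: 10.25
position: [351.3, 269.1, 216.5]
eef_rot: [0.706, 0.708, -0.002, -0.001]
force: [-0.2, -0.0, -0.2]
grip_width: 87.9
gripper_force: 0.0
```

Call:
play_rows(
  deltas=[
    {"x": 0, "y": 0, "z": 0, "twist": 0, "gripper": -1},
    {"x": 0, "y": 0, "z": 0, "twist": 0, "gripper": -1},
    {"x": 0, "y": 0, "z": 0, "twist": 0, "gripper": -1},
  ],
)

```text
time: 10.55
position: [355.0, 266.1, 217.5]
eef_rot: [0.707, 0.707, -0.001, -0.0]
force: [0.4, 0.1, 1.1]
grip_width: 88.1
gripper_force: 0.0
```

```bash
python3 - <<'E'
from cell import ctrl
from h import *
d=snap(ctrl,"wrist",5);s=ctrl.read_state();print(s["position"],s["grip_width"],s["joints"].round(2))
print(rim(d,(355,267),82,29))
E
```

```text
[355.35824966 266.1093861  217.76105048] 88.05481866724932 [ 0.49  0.14  1.83 -0.    1.17  0.49]
(905, array([353.2, 270.9,  26.6]), array([353.2, 270.8]))
```

Call:
play_rows(
  deltas=[
    {"x": 0.002, "y": -0.0005, "z": 0.01, "twist": 0, "gripper": -1},
    {"x": 0.002, "y": -0.0005, "z": 0.04, "twist": 0, "gripper": -1},
    {"x": 0.002, "y": -0.0005, "z": 0.07, "twist": 0, "gripper": -1},
    {"x": 0.002, "y": -0.0005, "z": 0.1, "twist": 0, "gripper": -1},
    {"x": 0.002, "y": -0.0005, "z": 0.13, "twist": 0, "gripper": -1},
    {"x": 0.002, "y": -0.0005, "z": 0.155, "twist": 0, "gripper": -1},
    {"x": 0.002, "y": -0.0005, "z": 0.175, "twist": 0, "gripper": -1},
    {"x": 0.002, "y": -0.0005, "z": 0.187, "twist": 0, "gripper": -1},
    {"x": 0.002, "y": -0.0005, "z": 0.187, "twist": 0, "gripper": -1},
    {"x": 0.002, "y": -0.0005, "z": 0.187, "twist": 0, "gripper": -1},
  ],
)

```text
time: 11.6
position: [354.6, 268.8, 31.1]
eef_rot: [0.707, 0.707, -0.0, -0.0]
force: [0.6, 0.0, 0.4]
grip_width: 87.8
gripper_force: 0.0
```

Call:
play_rows(
  deltas=[
    {"x": 0, "y": 0, "z": 0, "twist": 0, "gripper": 0},
    {"x": 0, "y": 0, "z": 0, "twist": 0, "gripper": 0.1},
    {"x": 0, "y": 0, "z": 0, "twist": 0, "gripper": 0.2},
    {"x": 0, "y": 0, "z": 0, "twist": 0, "gripper": 0.4},
    {"x": 0, "y": 0, "z": 0, "twist": 0, "gripper": 1},
    {"x": 0, "y": 0, "z": 0, "twist": 0, "gripper": 1},
    {"x": 0, "y": 0, "z": 0, "twist": 0, "gripper": 1},
    {"x": 0, "y": 0, "z": 0, "twist": 0, "gripper": 1},
    {"x": 0, "y": 0, "z": 0, "twist": 0, "gripper": 1},
    {"x": 0, "y": 0, "z": 0, "twist": 0, "gripper": 1},
  ],
  force=12,
)

```text
time: 12.6
position: [354.8, 269.6, 31.8]
eef_rot: [0.707, 0.707, 0.0, 0.0]
force: [-0.7, -0.7, 6.8]
grip_width: 58.8
gripper_force: 12.0
```

Call:
play_rows(
  deltas=[
    {"x": 0, "y": 0, "z": -0.005, "twist": 0, "gripper": 1},
    {"x": 0, "y": 0, "z": -0.015, "twist": 0, "gripper": 1},
    {"x": 0, "y": 0, "z": -0.03, "twist": 0, "gripper": 1},
    {"x": 0, "y": 0, "z": -0.05, "twist": 0, "gripper": 1},
    {"x": 0, "y": 0, "z": -0.07, "twist": 0, "gripper": 1},
    {"x": 0, "y": 0, "z": -0.09, "twist": 0, "gripper": 1},
    {"x": 0, "y": 0, "z": -0.1, "twist": 0, "gripper": 1},
    {"x": 0, "y": 0, "z": -0.1, "twist": 0, "gripper": 1},
    {"x": 0, "y": 0, "z": -0.1, "twist": 0, "gripper": 1},
  ],
)

```text
time: 13.5
position: [354.2, 269.2, 131.2]
eef_rot: [0.707, 0.707, -0.0, -0.0]
force: [-0.3, 0.6, -3.2]
grip_width: 58.8
gripper_force: 12.0
```

```bash
python3 - <<'E'
from cell import ctrl
from h import *
d=snap(ctrl,"wrist",6);s=ctrl.read_state();p=s["position"];print(p,s["grip_width"],s["force"])
print(rim(d,p,p[2]-31+82,29))
E
```

```text
[353.87508065 269.01079836 130.74421541] 58.95173374076591 [-0.45230347 -0.11524703 -1.72687006]
(5047, array([352.9, 270.9,  27.3]), array([352.9, 271.1]))
```

Call:
play_rows(
  deltas=[
    {"x": -0.012, "y": 0.008, "z": 0, "twist": 0, "gripper": 1},
    {"x": -0.04, "y": 0.027, "z": 0, "twist": 0, "gripper": 1},
    {"x": -0.07, "y": 0.048, "z": 0, "twist": 0, "gripper": 1},
    {"x": -0.1, "y": 0.068, "z": 0, "twist": 0, "gripper": 1},
    {"x": -0.13, "y": 0.089, "z": 0, "twist": 0, "gripper": 1},
    {"x": -0.16, "y": 0.109, "z": 0, "twist": 0, "gripper": 1},
    {"x": -0.19, "y": 0.13, "z": 0, "twist": 0, "gripper": 1},
    {"x": -0.22, "y": 0.15, "z": 0, "twist": 0, "gripper": 1},
    {"x": -0.25, "y": 0.171, "z": 0, "twist": 0, "gripper": 1},
    {"x": -0.28, "y": 0.191, "z": 0, "twist": 0, "gripper": 1},
    {"x": -0.305, "y": 0.208, "z": 0, "twist": 0, "gripper": 1},
    {"x": -0.326, "y": 0.223, "z": 0, "twist": 0, "gripper": 1},
  ],
)

```text
time: 14.75
position: [577.5, -58.2, 129.7]
eef_rot: [0.707, 0.707, -0.001, -0.001]
force: [-0.0, -0.2, -2.0]
grip_width: 58.5
gripper_force: 12.0
```

Call:
play_rows(
  deltas=[
    {"x": -0.02, "y": 0.014, "z": 0, "twist": 0, "gripper": 1},
    {"x": -0.04, "y": 0.027, "z": 0, "twist": 0, "gripper": 1},
    {"x": -0.055, "y": 0.037, "z": 0, "twist": 0, "gripper": 1},
    {"x": -0.0605, "y": 0.041, "z": 0, "twist": 0, "gripper": 1},
    {"x": -0.0605, "y": 0.041, "z": 0, "twist": 0, "gripper": 1},
    {"x": -0.0605, "y": 0.041, "z": 0.015, "twist": 0, "gripper": 1},
    {"x": -0.0605, "y": 0.041, "z": 0.035, "twist": 0, "gripper": 1},
    {"x": -0.0605, "y": 0.041, "z": 0.05, "twist": 0, "gripper": 1},
    {"x": -0.0605, "y": 0.041, "z": 0.06, "twist": 0, "gripper": 1},
    {"x": -0.0605, "y": 0.041, "z": 0.06, "twist": 0, "gripper": 1},
    {"x": -0.0605, "y": 0.041, "z": 0.06, "twist": 0, "gripper": 1},
  ],
)

```text
time: 15.85
position: [618.5, -116.9, 71.5]
eef_rot: [0.707, 0.707, -0.0, -0.0]
force: [-0.1, -0.2, -1.8]
grip_width: 58.8
gripper_force: 12.0
```

```bash
python3 - <<'E'
from cell import ctrl
from h import *
d=snap(ctrl,"wrist",7);s=ctrl.read_state();p=s["position"];print(p,s["grip_width"],s["force"])
discs(d);print(rim(d,p,p[2]-31+82,29))
E
```

```text
[ 619.0094239  -117.11516847   71.94804487] 58.606317644634764 [ 0.50720355 -0.60504026 -2.12495418]
disc [ 617.  -115.    36.3] area 3029.0 [278. 212.]
disc [618.8 -27.7  37.4] area 12752.0 [281.  94.]
(4917, array([ 617.3, -115.2,   27.3]), array([ 617.3, -115.1]))
```

Call:
play_rows(
  deltas=[
    {"x": -0.0004, "y": -0.0003, "z": 0.005, "twist": 0, "gripper": 1},
    {"x": -0.0004, "y": -0.0003, "z": 0.01, "twist": 0, "gripper": 1},
    {"x": -0.0004, "y": -0.0003, "z": 0.014, "twist": 0, "gripper": 1},
    {"x": -0.0004, "y": -0.0003, "z": 0.016, "twist": 0, "gripper": 1},
    {"x": -0.0004, "y": -0.0003, "z": 0.017, "twist": 0, "gripper": 1},
    {"x": -0.0004, "y": -0.0003, "z": 0.0178, "twist": 0, "gripper": 1},
    {"x": -0.0004, "y": -0.0003, "z": 0.0178, "twist": 0, "gripper": 1},
    {"x": -0.0004, "y": -0.0003, "z": 0.0178, "twist": 0, "gripper": 1},
  ],
)

```text
time: 16.7
position: [618.0, -117.5, 53.9]
eef_rot: [0.707, 0.707, -0.0, -0.0]
force: [-1.8, 1.8, 3.1]
grip_width: 58.9
gripper_force: 12.0
```

Call:
play_rows(
  deltas=[
    {"x": 0, "y": 0, "z": 0, "twist": 0, "gripper": -0.35},
    {"x": 0, "y": 0, "z": 0, "twist": 0, "gripper": -0.4},
    {"x": 0, "y": 0, "z": 0, "twist": 0, "gripper": -0.5},
    {"x": 0, "y": 0, "z": 0, "twist": 0, "gripper": -0.7},
    {"x": 0, "y": 0, "z": 0, "twist": 0, "gripper": -1},
    {"x": 0, "y": 0, "z": 0, "twist": 0, "gripper": -1},
    {"x": 0, "y": 0, "z": 0, "twist": 0, "gripper": -1},
    {"x": 0, "y": 0, "z": 0, "twist": 0, "gripper": -1},
  ],
)

```text
time: 17.5
position: [618.3, -117.5, 53.5]
eef_rot: [0.707, 0.707, 0.0, -0.0]
force: [0.7, 0.5, 0.5]
grip_width: 87.5
gripper_force: 0.0
```

Call:
play_rows(
  deltas=[
    {"x": 0, "y": 0, "z": -0.01, "twist": 0, "gripper": -1},
    {"x": 0, "y": 0, "z": -0.03, "twist": 0, "gripper": -1},
    {"x": 0, "y": 0, "z": -0.06, "twist": 0, "gripper": -1},
    {"x": 0, "y": 0, "z": -0.1, "twist": 0, "gripper": -1},
    {"x": 0, "y": 0, "z": -0.14, "twist": 0, "gripper": -1},
    {"x": 0, "y": 0, "z": -0.16, "twist": 0, "gripper": -1},
    {"x": 0, "y": 0, "z": -0.165, "twist": 0, "gripper": -1},
    {"x": 0, "y": 0, "z": -0.165, "twist": 0, "gripper": -1},
  ],
)

```text
time: 18.3
position: [618.5, -117.6, 219.5]
eef_rot: [0.707, 0.707, 0.0, 0.001]
force: [-0.6, -0.2, -0.1]
grip_width: 87.9
gripper_force: 0.0
```

```bash
python3 - <<'E'
from cell import ctrl
from h import *
d=snap(ctrl,"wrist",8);s=ctrl.read_state();print(s["position"],s["grip_width"])
discs(d);print(rim(d,(617,-115.5),104,29))
E
```

```text
[ 617.75018656 -117.40364384  218.05838202] 87.92808474585097
disc [ 617.  -115.5   35.9] area 857.5 [278. 171.]
disc [618.7 -27.6  37.3] area 4347.0 [279. 100.]
disc [620.5  49.6  30. ] area 3007.5 [281.  18.]
(1032, array([ 616.3, -116.1,   26.6]), array([ 616.3, -116.1]))
```

Call:
play_rows(
  deltas=[
    {"x": -0.001, "y": -0.02, "z": 0, "twist": 0, "gripper": -1},
    {"x": -0.003, "y": -0.06, "z": 0, "twist": 0, "gripper": -1},
    {"x": -0.005, "y": -0.1, "z": 0, "twist": 0, "gripper": -1},
    {"x": -0.007, "y": -0.14, "z": 0, "twist": 0, "gripper": -1},
    {"x": -0.009, "y": -0.175, "z": 0, "twist": 0, "gripper": -1},
    {"x": -0.011, "y": -0.2, "z": 0, "twist": 0, "gripper": -1},
    {"x": -0.011, "y": -0.207, "z": 0, "twist": 0, "gripper": -1},
    {"x": -0.011, "y": -0.207, "z": 0, "twist": 0, "gripper": -1},
    {"x": -0.011, "y": -0.207, "z": 0, "twist": 0, "gripper": -1},
  ],
)

```text
time: 19.25
position: [412.2, -128.7, 218.2]
eef_rot: [0.707, 0.707, 0.0, 0.0]
force: [0.3, -0.7, 0.5]
grip_width: 88.1
gripper_force: 0.0
```

```bash
python3 - <<'E'
from cell import ctrl
from h import *
d=snap(ctrl,"wrist",9);s=ctrl.read_state();print(s["position"],s["grip_width"],s["joints"].round(2))
print(rim(d,(410,-126),64,26))
E
```

```text
[ 412.52002021 -128.77655586  218.35698783] 87.78137033569712 [-0.46  0.12  1.86  0.    1.17 -0.46]
(705, array([ 409.3, -126.5,   23.6]), array([ 409.3, -126.5]))
```

Call:
play_rows(
  deltas=[
    {"x": 0, "y": -0.0015, "z": 0.01, "twist": 0, "gripper": -1},
    {"x": 0, "y": -0.0015, "z": 0.04, "twist": 0, "gripper": -1},
    {"x": 0, "y": -0.0015, "z": 0.07, "twist": 0, "gripper": -1},
    {"x": 0, "y": -0.0015, "z": 0.1, "twist": 0, "gripper": -1},
    {"x": 0, "y": -0.0015, "z": 0.13, "twist": 0, "gripper": -1},
    {"x": 0, "y": -0.0015, "z": 0.16, "twist": 0, "gripper": -1},
    {"x": 0, "y": -0.0015, "z": 0.18, "twist": 0, "gripper": -1},
    {"x": 0, "y": -0.0015, "z": 0.193, "twist": 0, "gripper": -1},
    {"x": 0, "y": -0.0015, "z": 0.199, "twist": 0, "gripper": -1},
    {"x": 0, "y": -0.0015, "z": 0.199, "twist": 0, "gripper": -1},
    {"x": 0, "y": -0.0015, "z": 0.199, "twist": 0, "gripper": -1},
  ],
)

```text
time: 20.4
position: [410.1, -128.6, 19.6]
eef_rot: [0.707, 0.707, 0.0, 0.0]
force: [0.4, -0.2, 0.3]
grip_width: 87.8
gripper_force: 0.0
```

Call:
play_rows(
  deltas=[
    {"x": 0, "y": 0, "z": 0, "twist": 0, "gripper": -0.1},
    {"x": 0, "y": 0, "z": 0, "twist": 0, "gripper": 0},
    {"x": 0, "y": 0, "z": 0, "twist": 0, "gripper": 0.2},
    {"x": 0, "y": 0, "z": 0, "twist": 0, "gripper": 0.4},
    {"x": 0, "y": 0, "z": 0, "twist": 0, "gripper": 1},
    {"x": 0, "y": 0, "z": 0, "twist": 0, "gripper": 1},
    {"x": 0, "y": 0, "z": 0, "twist": 0, "gripper": 1},
    {"x": 0, "y": 0, "z": 0, "twist": 0, "gripper": 1},
    {"x": 0, "y": 0, "z": 0, "twist": 0, "gripper": 1},
    {"x": 0, "y": 0, "z": 0, "twist": 0, "gripper": 1},
  ],
  force=10,
)

```text
time: 21.4
position: [410.0, -128.6, 19.8]
eef_rot: [0.707, 0.707, 0.0, 0.0]
force: [0.4, 1.3, 5.7]
grip_width: 52.9
gripper_force: 10.0
```

Call:
play_rows(
  deltas=[
    {"x": 0, "y": 0, "z": -0.005, "twist": 0, "gripper": 1},
    {"x": 0, "y": 0, "z": -0.015, "twist": 0, "gripper": 1},
    {"x": 0, "y": 0, "z": -0.03, "twist": 0, "gripper": 1},
    {"x": 0, "y": 0, "z": -0.05, "twist": 0, "gripper": 1},
    {"x": 0, "y": 0, "z": -0.07, "twist": 0, "gripper": 1},
    {"x": 0, "y": 0, "z": -0.09, "twist": 0, "gripper": 1},
    {"x": 0, "y": 0, "z": -0.1, "twist": 0, "gripper": 1},
    {"x": 0, "y": 0, "z": -0.1, "twist": 0, "gripper": 1},
    {"x": 0, "y": 0, "z": -0.1, "twist": 0, "gripper": 1},
  ],
)

```text
time: 22.3
position: [409.4, -128.4, 119.4]
eef_rot: [0.707, 0.707, -0.0, -0.0]
force: [0.4, -0.0, -0.4]
grip_width: 52.6
gripper_force: 10.0
```

```bash
python3 - <<'E'
from cell import ctrl
from h import *
d=snap(ctrl,"wrist",10);s=ctrl.read_state();p=s["position"];print(p,s["grip_width"],s["force"])
print(rim(d,p,p[2]-19+64,26))
E
```

```text
[ 409.13826701 -128.27831574  118.9850905 ] 52.93954241321143 [-0.1114311   0.88923006 -0.74073725]
(3801, array([ 408.1, -126.7,   24.9]), array([ 408.1, -125.7]))
```

Call:
play_rows(
  deltas=[
    {"x": 0.015, "y": 0.005, "z": 0, "twist": 0, "gripper": 1},
    {"x": 0.04, "y": 0.015, "z": 0, "twist": 0, "gripper": 1},
    {"x": 0.065, "y": 0.035, "z": 0, "twist": 0, "gripper": 1},
    {"x": 0.085, "y": 0.06, "z": 0, "twist": 0, "gripper": 1},
    {"x": 0.0985, "y": 0.09, "z": 0, "twist": 0, "gripper": 1},
    {"x": 0.0985, "y": 0.12, "z": 0, "twist": 0, "gripper": 1},
    {"x": 0.0985, "y": 0.15, "z": 0, "twist": 0, "gripper": 1},
    {"x": 0.0985, "y": 0.18, "z": 0, "twist": 0, "gripper": 1},
    {"x": 0.0985, "y": 0.2, "z": 0, "twist": 0, "gripper": 1},
    {"x": 0.0985, "y": 0.2105, "z": 0, "twist": 0, "gripper": 1},
    {"x": 0.0985, "y": 0.2105, "z": 0, "twist": 0, "gripper": 1},
  ],
)

```text
time: 23.45
position: [620.6, -30.0, 118.2]
eef_rot: [0.707, 0.707, -0.0, -0.001]
force: [-0.3, -0.9, 0.3]
grip_width: 52.9
gripper_force: 10.0
```

Call:
play_rows(
  deltas=[
    {"x": 0, "y": 0, "z": 0, "twist": 0, "gripper": 1},
    {"x": 0, "y": 0, "z": 0.015, "twist": 0, "gripper": 1},
    {"x": 0, "y": 0, "z": 0.035, "twist": 0, "gripper": 1},
    {"x": 0, "y": 0, "z": 0.05, "twist": 0, "gripper": 1},
    {"x": 0, "y": 0, "z": 0.06, "twist": 0, "gripper": 1},
    {"x": 0, "y": 0, "z": 0.06, "twist": 0, "gripper": 1},
    {"x": 0, "y": 0, "z": 0.06, "twist": 0, "gripper": 1},
  ],
)

```text
time: 24.15
position: [620.1, -30.1, 59.7]
eef_rot: [0.707, 0.707, -0.0, -0.0]
force: [-0.7, -0.1, -1.0]
grip_width: 52.9
gripper_force: 10.0
```

```bash
python3 - <<'E'
from cell import ctrl
from h import *
d=snap(ctrl,"wrist",11);s=ctrl.read_state();p=s["position"];print(p,s["grip_width"],s["force"])
discs(d);print(rim(d,p,p[2]-19.5+64,26))
E
```

```text
[620.60182574 -30.11140285  60.12236356] 52.83621422642688 [-0.26563649 -0.19643592 -1.18638762]
disc [618.8 -25.6  35.4] area 4233.0 [278. 221.]
disc [620.6  60.2  37.4] area 14386.5 [281.  91.]
(3736, array([618.8, -28.4,  24.9]), array([618.8, -27.4]))
```

View pics/wrist11.png

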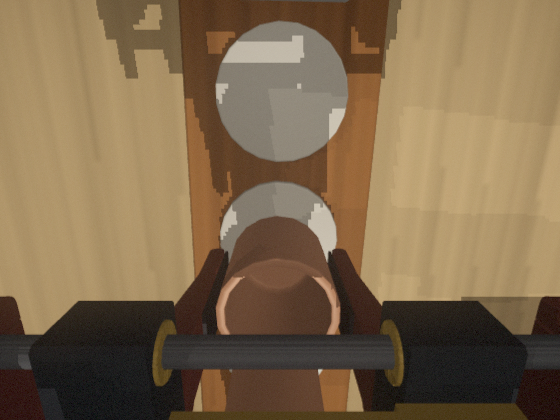

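The medium beaker hangs upright over the third disc (278,221), and the last disc is clear at (281,91). Alignment is within 1 mm.

Call:
play_rows(
  deltas=[
    {"x": 0, "y": 0, "z": 0.005, "twist": 0, "gripper": 1},
    {"x": 0, "y": 0, "z": 0.01, "twist": 0, "gripper": 1},
    {"x": 0, "y": 0, "z": 0.014, "twist": 0, "gripper": 1},
    {"x": 0, "y": 0, "z": 0.016, "twist": 0, "gripper": 1},
    {"x": 0, "y": 0, "z": 0.017, "twist": 0, "gripper": 1},
    {"x": 0, "y": 0, "z": 0.0178, "twist": 0, "gripper": 1},
    {"x": 0, "y": 0, "z": 0.0178, "twist": 0, "gripper": 1},
    {"x": 0, "y": 0, "z": 0.0178, "twist": 0, "gripper": 1},
  ],
)

```text
time: 25.0
position: [620.4, -30.0, 41.9]
eef_rot: [0.707, 0.707, 0.0, 0.0]
force: [-0.3, -0.2, -0.5]
grip_width: 52.5
gripper_force: 10.0
```

Call:
play_rows(
  deltas=[
    {"x": 0, "y": 0, "z": 0.0005, "twist": 0, "gripper": 1},
    {"x": 0, "y": 0, "z": 0.0005, "twist": 0, "gripper": 1},
    {"x": 0, "y": 0, "z": 0.0005, "twist": 0, "gripper": -0.21},
    {"x": 0, "y": 0, "z": 0.0005, "twist": 0, "gripper": -0.26},
    {"x": 0, "y": 0, "z": 0.0005, "twist": 0, "gripper": -0.4},
    {"x": 0, "y": 0, "z": 0.0005, "twist": 0, "gripper": -0.6},
    {"x": 0, "y": 0, "z": 0.0005, "twist": 0, "gripper": -1},
    {"x": 0, "y": 0, "z": 0.0005, "twist": 0, "gripper": -1},
    {"x": 0, "y": 0, "z": 0.0005, "twist": 0, "gripper": -1},
    {"x": 0, "y": 0, "z": 0.0005, "twist": 0, "gripper": -1},
    {"x": 0, "y": 0, "z": 0.0005, "twist": 0, "gripper": -1},
  ],
)

```text
time: 26.1
position: [620.2, -30.0, 41.3]
eef_rot: [0.707, 0.707, 0.0, -0.0]
force: [0.1, 0.4, -0.2]
grip_width: 87.6
gripper_force: 0.0
```

Call:
play_rows(
  deltas=[
    {"x": 0, "y": 0, "z": -0.01, "twist": 0, "gripper": -1},
    {"x": 0, "y": 0, "z": -0.03, "twist": 0, "gripper": -1},
    {"x": 0, "y": 0, "z": -0.06, "twist": 0, "gripper": -1},
    {"x": 0, "y": 0, "z": -0.1, "twist": 0, "gripper": -1},
    {"x": 0, "y": 0, "z": -0.14, "twist": 0, "gripper": -1},
    {"x": 0, "y": 0, "z": -0.17, "twist": 0, "gripper": -1},
    {"x": 0, "y": 0, "z": -0.175, "twist": 0, "gripper": -1},
    {"x": 0, "y": 0, "z": -0.175, "twist": 0, "gripper": -1},
  ],
)

```text
time: 26.9
position: [620.9, -30.1, 217.8]
eef_rot: [0.707, 0.707, 0.001, 0.001]
force: [0.5, 0.2, -1.3]
grip_width: 87.9
gripper_force: 0.0
```

```bash
python3 - <<'E'
from cell import ctrl
from h import *
d=snap(ctrl,"wrist",12);s=ctrl.read_state();print(s["position"],s["grip_width"])
discs(d);print(rim(d,(619,-27.5),86,26),rim(d,(438.5,138),46,23))
E
```

```text
[619.86553661 -30.00206347 216.12689552] 88.17579163529665
disc [ 617.  -115.    35.9] area 888.0 [275. 248.]
disc [618.8 -27.3  36.1] area 1174.0 [277. 175.]
disc [620.6  60.4  37.2] area 4380.5 [279.  99.]
disc [621.5 138.1  33. ] area 2214.0 [282.  26.]
(816, array([618.6, -27.8,  23.6]), array([618.6, -27.9])) (691, array([439.3, 137.1,  20.8]), array([439.3, 137.4]))
```

Call:
play_rows(
  deltas=[
    {"x": 0.015, "y": -0.016, "z": 0, "twist": 0, "gripper": -1},
    {"x": 0.045, "y": -0.049, "z": 0, "twist": 0, "gripper": -1},
    {"x": 0.075, "y": -0.082, "z": 0, "twist": 0, "gripper": -1},
    {"x": 0.105, "y": -0.115, "z": 0, "twist": 0, "gripper": -1},
    {"x": 0.135, "y": -0.147, "z": 0, "twist": 0, "gripper": -1},
    {"x": 0.158, "y": -0.172, "z": 0, "twist": 0, "gripper": -1},
    {"x": 0.1655, "y": -0.18, "z": 0, "twist": 0, "gripper": -1},
    {"x": 0.1655, "y": -0.18, "z": 0, "twist": 0, "gripper": -1},
    {"x": 0.1655, "y": -0.18, "z": 0, "twist": 0, "gripper": -1},
  ],
)

```text
time: 27.85
position: [441.0, 135.0, 215.8]
eef_rot: [0.707, 0.707, -0.0, 0.0]
force: [-0.3, 0.3, -0.4]
grip_width: 87.4
gripper_force: 0.0
```

```bash
python3 - <<'E'
from cell import ctrl
from h import *
d=snap(ctrl,"wrist",13);s=ctrl.read_state();print(s["position"],s["grip_width"],s["joints"].round(2))
print(rim(d,(439,137),46,23))
E
```

```text
[441.46898112 134.74433402 215.94978137] 88.11726529174857 [ 0.15  0.17  1.8  -0.    1.17  0.15]
(554, array([438.1, 138.5,  20.7]), array([438.1, 138.5]))
```

Call:
play_rows(
  deltas=[
    {"x": 0.001, "y": -0.0015, "z": 0.01, "twist": 0, "gripper": -1},
    {"x": 0.001, "y": -0.0015, "z": 0.04, "twist": 0, "gripper": -1},
    {"x": 0.001, "y": -0.0015, "z": 0.07, "twist": 0, "gripper": -1},
    {"x": 0.001, "y": -0.0015, "z": 0.1, "twist": 0, "gripper": -1},
    {"x": 0.001, "y": -0.0015, "z": 0.13, "twist": 0, "gripper": -1},
    {"x": 0.001, "y": -0.0015, "z": 0.16, "twist": 0, "gripper": -1},
    {"x": 0.001, "y": -0.0015, "z": 0.185, "twist": 0, "gripper": -1},
    {"x": 0.001, "y": -0.0015, "z": 0.198, "twist": 0, "gripper": -1},
    {"x": 0.001, "y": -0.0015, "z": 0.204, "twist": 0, "gripper": -1},
    {"x": 0.001, "y": -0.0015, "z": 0.204, "twist": 0, "gripper": -1},
    {"x": 0.001, "y": -0.0015, "z": 0.204, "twist": 0, "gripper": -1},
  ],
)

```text
time: 29.0
position: [439.3, 136.2, 12.4]
eef_rot: [0.707, 0.707, 0.0, 0.0]
force: [-0.1, -0.2, -0.0]
grip_width: 87.8
gripper_force: 0.0
```

Call:
play_rows(
  deltas=[
    {"x": 0, "y": 0, "z": 0, "twist": 0, "gripper": -0.1},
    {"x": 0, "y": 0, "z": 0, "twist": 0, "gripper": 0},
    {"x": 0, "y": 0, "z": 0, "twist": 0, "gripper": 0.2},
    {"x": 0, "y": 0, "z": 0, "twist": 0, "gripper": 0.4},
    {"x": 0, "y": 0, "z": 0, "twist": 0, "gripper": 1},
    {"x": 0, "y": 0, "z": 0, "twist": 0, "gripper": 1},
    {"x": 0, "y": 0, "z": 0, "twist": 0, "gripper": 1},
    {"x": 0, "y": 0, "z": 0, "twist": 0, "gripper": 1},
    {"x": 0, "y": 0, "z": 0, "twist": 0, "gripper": 1},
    {"x": 0, "y": 0, "z": 0, "twist": 0, "gripper": 1},
  ],
  force=10,
)

```text
time: 30.0
position: [438.9, 136.5, 12.4]
eef_rot: [0.707, 0.707, 0.0, 0.0]
force: [-0.6, 0.8, 5.1]
grip_width: 45.6
gripper_force: 10.0
```

Call:
play_rows(
  deltas=[
    {"x": 0, "y": 0, "z": -0.005, "twist": 0, "gripper": 1},
    {"x": 0, "y": 0, "z": -0.015, "twist": 0, "gripper": 1},
    {"x": 0, "y": 0, "z": -0.03, "twist": 0, "gripper": 1},
    {"x": 0, "y": 0, "z": -0.05, "twist": 0, "gripper": 1},
    {"x": 0, "y": 0, "z": -0.07, "twist": 0, "gripper": 1},
    {"x": 0, "y": 0, "z": -0.09, "twist": 0, "gripper": 1},
    {"x": 0, "y": 0, "z": -0.1, "twist": 0, "gripper": 1},
    {"x": 0, "y": 0, "z": -0.1, "twist": 0, "gripper": 1},
    {"x": 0, "y": 0, "z": -0.1, "twist": 0, "gripper": 1},
  ],
)

```text
time: 30.9
position: [438.4, 136.4, 112.1]
eef_rot: [0.707, 0.707, -0.0, -0.0]
force: [-0.8, -0.1, -2.0]
grip_width: 45.9
gripper_force: 10.0
```

```bash
python3 - <<'E'
from cell import ctrl
from h import *
d=snap(ctrl,"wrist",14);s=ctrl.read_state();p=s["position"];print(p,s["grip_width"],s["force"])
print(rim(d,p,p[2]-11.5+46,23))
E
```

```text
[438.09970206 136.32571424 111.70384014] 45.936762016220655 [ 0.51615865  0.98755334 -1.49398284]
(3669, array([437. , 139.4,  21. ]), array([437. , 139.4]))
```

Call:
play_rows(
  deltas=[
    {"x": -0.004, "y": 0.01, "z": 0, "twist": 0, "gripper": 1},
    {"x": -0.014, "y": 0.032, "z": 0, "twist": 0, "gripper": 1},
    {"x": -0.025, "y": 0.058, "z": 0, "twist": 0, "gripper": 1},
    {"x": -0.036, "y": 0.084, "z": 0, "twist": 0, "gripper": 1},
    {"x": -0.047, "y": 0.11, "z": 0, "twist": 0, "gripper": 1},
    {"x": -0.059, "y": 0.136, "z": 0, "twist": 0, "gripper": 1},
    {"x": -0.07, "y": 0.162, "z": 0, "twist": 0, "gripper": 1},
    {"x": -0.077, "y": 0.178, "z": 0, "twist": 0, "gripper": 1},
    {"x": -0.079, "y": 0.1835, "z": 0, "twist": 0, "gripper": 1},
    {"x": -0.079, "y": 0.1835, "z": 0, "twist": 0, "gripper": 1},
    {"x": -0.079, "y": 0.1835, "z": 0, "twist": 0, "gripper": 1},
  ],
)

```text
time: 32.05
position: [620.9, 57.7, 111.5]
eef_rot: [0.707, 0.707, -0.001, -0.001]
force: [-0.4, 0.4, -1.1]
grip_width: 45.6
gripper_force: 10.0
```

Call:
play_rows(
  deltas=[
    {"x": 0, "y": 0, "z": 0, "twist": 0, "gripper": 1},
    {"x": 0, "y": 0, "z": 0.015, "twist": 0, "gripper": 1},
    {"x": 0, "y": 0, "z": 0.035, "twist": 0, "gripper": 1},
    {"x": 0, "y": 0, "z": 0.05, "twist": 0, "gripper": 1},
    {"x": 0, "y": 0, "z": 0.06, "twist": 0, "gripper": 1},
    {"x": 0, "y": 0, "z": 0.06, "twist": 0, "gripper": 1},
    {"x": 0, "y": 0, "z": 0.06, "twist": 0, "gripper": 1},
  ],
)

```text
time: 32.75
position: [622.2, 57.6, 52.4]
eef_rot: [0.707, 0.707, -0.0, -0.0]
force: [-0.2, -0.1, -0.8]
grip_width: 45.9
gripper_force: 10.0
```

```bash
python3 - <<'E'
from cell import ctrl
from h import *
d=snap(ctrl,"wrist",15);s=ctrl.read_state();p=s["position"];print(p,s["grip_width"],s["force"])
discs(d);print(rim(d,p,p[2]-12.2+46,23))
E
```

```text
[622.72753889  57.53092438  52.83798472] 45.64474832617614 [-0.59357534  0.47710756 -1.0087321 ]
disc [620.8  66.8  31.9] area 5090.5 [278. 223.]
disc [622.2 133.1  35.2] area 11401.5 [280. 119.]
(3630, array([620.8,  60.5,  21. ]), array([620.8,  60.5]))
```

View pics/wrist15.png

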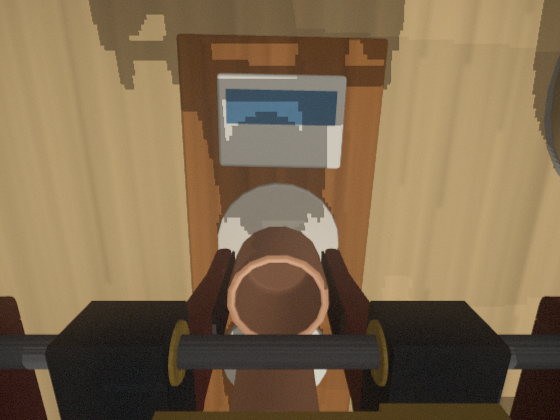

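The short beaker is aligned over the last disc (278,240), with the test tile beyond it at (280,120).

Call:
play_rows(
  deltas=[
    {"x": 0, "y": 0, "z": 0.005, "twist": 0, "gripper": 1},
    {"x": 0, "y": 0, "z": 0.01, "twist": 0, "gripper": 1},
    {"x": 0, "y": 0, "z": 0.014, "twist": 0, "gripper": 1},
    {"x": 0, "y": 0, "z": 0.016, "twist": 0, "gripper": 1},
    {"x": 0, "y": 0, "z": 0.017, "twist": 0, "gripper": 1},
    {"x": 0, "y": 0, "z": 0.018, "twist": 0, "gripper": 1},
    {"x": 0, "y": 0, "z": 0.018, "twist": 0, "gripper": 1},
    {"x": 0, "y": 0, "z": 0.018, "twist": 0, "gripper": 1},
  ],
)

```text
time: 33.6
position: [622.2, 57.5, 34.5]
eef_rot: [0.707, 0.707, 0.0, 0.0]
force: [-0.1, -0.2, 1.1]
grip_width: 46.1
gripper_force: 10.0
```

Call:
play_rows(
  deltas=[
    {"x": 0, "y": 0, "z": 0.0002, "twist": 0, "gripper": 1},
    {"x": 0, "y": 0, "z": 0.0002, "twist": 0, "gripper": -0.06},
    {"x": 0, "y": 0, "z": 0.0002, "twist": 0, "gripper": -0.11},
    {"x": 0, "y": 0, "z": 0.0002, "twist": 0, "gripper": -0.25},
    {"x": 0, "y": 0, "z": 0.0002, "twist": 0, "gripper": -0.5},
    {"x": 0, "y": 0, "z": 0.0002, "twist": 0, "gripper": -1},
    {"x": 0, "y": 0, "z": 0.0002, "twist": 0, "gripper": -1},
    {"x": 0, "y": 0, "z": 0.0002, "twist": 0, "gripper": -1},
    {"x": 0, "y": 0, "z": 0.0002, "twist": 0, "gripper": -1},
    {"x": 0, "y": 0, "z": 0.0002, "twist": 0, "gripper": -1},
  ],
)

```text
time: 34.6
position: [622.2, 57.5, 34.1]
eef_rot: [0.707, 0.707, 0.0, -0.0]
force: [-0.5, 0.5, -0.4]
grip_width: 87.5
gripper_force: 0.0
```

Call:
play_rows(
  deltas=[
    {"x": 0, "y": 0, "z": -0.01, "twist": 0, "gripper": -1},
    {"x": 0, "y": 0, "z": -0.03, "twist": 0, "gripper": -1},
    {"x": 0, "y": 0, "z": -0.06, "twist": 0, "gripper": -1},
    {"x": 0, "y": 0, "z": -0.1, "twist": 0, "gripper": -1},
    {"x": 0, "y": 0, "z": -0.14, "twist": 0, "gripper": -1},
    {"x": 0, "y": 0, "z": -0.18, "twist": 0, "gripper": -1},
    {"x": 0, "y": -0.04, "z": -0.2, "twist": 0, "gripper": -1},
    {"x": 0, "y": -0.09, "z": -0.2, "twist": 0, "gripper": -1},
    {"x": 0, "y": -0.14, "z": -0.2, "twist": 0, "gripper": -1},
    {"x": 0, "y": -0.18, "z": -0.2, "twist": 0, "gripper": -1},
    {"x": 0, "y": -0.18, "z": -0.2, "twist": 0, "gripper": -1},
    {"x": 0, "y": -0.18, "z": -0.2, "twist": 0, "gripper": -1},
  ],
)

```text
time: 35.8
position: [442.1, 57.5, 235.1]
eef_rot: [0.707, 0.707, 0.001, 0.001]
force: [1.2, 0.1, 0.2]
grip_width: 87.7
gripper_force: 0.0
```

```bash
python3 - <<'E'
from cell import ctrl
from h import *
d=snap(ctrl,"top",16);s=ctrl.read_state();print(s["position"],s["grip_width"])
for c,h,R in(((615.7,-204.3),122,32),((617.5,-117.1),104,29),((619.2,-29.4),86,26),((621.1,58.4),68,23)):print(c,rim(d,c,h,R))
snap(ctrl,"side",16)
E
```

```text
[443.40361643  57.41950713 235.12028468] 87.7273799095242
(615.7, -204.3) (231, array([ 615.6, -206. ,   29.8]), array([ 615.6, -206. ]))
(617.5, -117.1) (187, array([ 617.5, -118.5,   26.8]), array([ 617.5, -118.5]))
(619.2, -29.4) (132, array([620. , -30.4,  23.8]), array([619.9, -30.3]))
(621.1, 58.4) (74, array([622. ,  56.6,  20.8]), array([621.7,  56.6]))
```

View pics/side16.png

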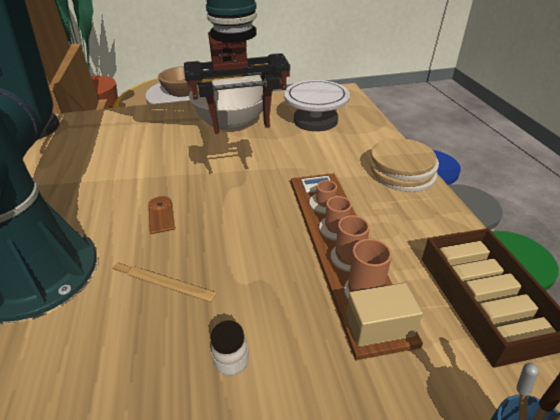

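The side view shows all four beakers upright on their discs in descending height from the brick: (370,265), (353,235), (338,210) and (326,190). They are centred to within about 2 mm, and the arm is clear.

```bash
python3 -c "
from cell import ctrl
print(ctrl.hand_in())"
```

```text
the job is handed in; nothing more can be done
None
```

I stood the four bisque beakers upright on their discs, tallest next to the brick down to shortest at the far end, each within about 2 mm of centre by the top camera, and handed the job in after about 36 s of robot time.

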